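# Third hand: hold a nail brush against a sprung jig stop

### The arm

A 7-joint arm with a two-finger parallel gripper is mounted at the origin on a cart in front of the work surface, level with it; the furniture and walls round the work are solid. World frame = base frame: x ahead of the robot, y to its left, z up, the work surface at z = 0. Lengths are in m, angles in rad, forces in N, time in s.
With the tool pointing down it reaches from about 0.4 to 0.875 m from the base axis. Payload 19.3 kg.
Tool frame: the origin (TCP) lies at the very end of the fingers, on their centre line; the grasp point (between the pads) lies 19 mm behind it; z points along the fingers, y is the direction in which the jaws open and shut (so a half turn about z gives the same grasp; the last joint's range is limited). The gripper opens to 85 mm and grips with 20 to 120 N. Pads are 22 mm wide; open, the fingers measure 114 mm over their backs; the gripper's body (76 mm by 85 mm) begins 54 mm behind the grasp point. The pads swing forward as they close: fully open they stand 13 mm farther back than shut.
Start: joints at [-1.392, 0.521, -0.036, 1.599, 0.021, 1.021, -0.113], TCP at [0.154, 0.606, 0.231] pointing down, gripper open.
Joint ranges: [-2.91, 2.91], [-0.3, 2.13], [-1.5, 1.42], [0.17, 2.43], [-1.26, 4.41], [0.16, 1.93], [-2.52, 2.52]. Speed limits (rad/s): [1.89, 1.89, 2.39, 2.39, 3.01, 3.01, 3.01].

### API

Orientations are given as [roll, pitch, yaw] about the fixed x, y, z axes, in that order (R = Rz(yaw) Ry(pitch) Rx(roll)).
In Python, from workcell import bot, grab_frame, calibration, workorder gives the robot as it stands.
- The arm moves only by the tool move_arm, never from a script. Its arguments are lists of equal length, an entry for each row: "jaw": the closure in counts, from 0 (fully open) to 255 (shut); "dp": the shift along the tool's x, y, z in units of 800 mm (1.0 is 800 mm), a list of three; "rotation": the turn, a rotation vector about the tool's x, y, z in units of pi rad (1.0 is pi rad), a list of three. In form: {"jaw": [jaw, ...], "dp": [[dx, dy, dz], ...], "rotation": [[rx, ry, rz], ...]}. A call has 1 to 10 rows; each row shifts and turns the commanded pose from where the row before left it, along the tool's axes as they then stand; what a row does not reach is not made up. A row lasts 1/8 s, in which the tool goes at most 62.5 mm and 10.7 degrees, less where a joint would pass 70% of its speed; a pose out of reach is approached as far as the arm can. A call with a number of a shift or a turn outside -1 to 1 is refused whole. A call with a gripper value outside its range is refused whole. The fingers move at their own pace and stop on an object; "squeeze" is the grip in N (left out, the last holds). Time passes only in rows, so rows that do not move let the fingers close. It gives the time, the measured TCP pose, the force and the opening at its end, in the units of the state.
- bot.observe(): the state, without advancing time (a new reading comes with each control period).
- grab_frame(name): name is "scene" or "top" or "wrist"; returns the picture (400x640x3 uint8, blue, green, red); there is no depth.
- calibration(name): a dict with "camera_matrix" (3x3 intrinsics, pixels), "T" (4x4, takes a point from camera to world coordinates). Camera axes: x right, y down, z forward; pixel columns grow to the right and rows downward; lengths in m; the calibration is good to about 2 mm. A picture is of the moment at which its call begins: read the wrist's pose just before it. calibration takes no time and is no camera call; for the wrist camera it gives the pose at the moment of the call.
- workorder.job_done(): hands the job in, once; it reports no verdict.
The state is a dict: "clock": time; "qpos": joint angles; "qd": joint speeds; "joint_efforts": joint torques, N m; "position": TCP position; "tool_rot": TCP orientation; "force": force on the tool from outside, world axes, zero at the start; "moment": the same for the moment, N m; "grip_width": finger opening in m.
Only numpy, scipy, OpenCV 4.12 (cv2) and the standard library are available. Lean on these libraries where they do the work, as an engineer would, in place of code of your own. Each camera call takes 0.05 s, during which the arm holds its last target. There are 200 camera calls.

### The job

I want to screw a hanging loop into the end of the wooden nail brush, so be my third hand: pick it up, lay it bristles down on the plywood board of the fastening jig, square to the sprung stop with its end centred on the brass bush, and push the stop back about half its travel (about 10 N, its front face midway between the two dark lines on the board). Never ram the stop fully back, and leave the other goods where they stand. Keep that push steady for about four seconds and finish while still holding the brush pressed there: do not let go.

Things in the scene. Friction and masses are not known exactly. Their poses are not given: they have to be found in the camera images.
- nail_brush: Wooden nail brush, bristles down on the sideboard: a plain wooden back 36 x 92 x 17 mm (16 to 33 mm above its underside; grip it across the 36 mm) on a bristle block 28 x 82 x 16 mm; about 80 g. Origin: centre of its underside. x across the width, y along the 92 mm length, z up out of the back. Both ends are alike.
- jig: Fastening jig, fixed: plywood board 220 (x) x 130 (y) x 12 mm, with a wooden stop on two sprung rods and behind it a fixed end block (x = 80 to 104 mm, top 60 mm above the sideboard). Origin: centre of the board's underside; board top at z = 12 mm. x runs along the board towards the stop, y across. The brush goes on the free part, x = -110 mm to the stop.
- stop (a joint): Travel of the sprung stop towards the end block, m: 0 at rest, 0.024 fully back. Spring 800 N/m, no preload: 0.012 is about 10 N. At rest its front face is at jig x = +30 mm; it moves to +x. Two dark lines across the board at x = 37 and 47 mm pass under the stop (their ends show beside it); the push is right when its face is midway between them, only the nearer line uncovered.
- stop_bush (a point): Centre of the brass-ringed screw hole in the stop's front face, 24.5 mm above the board's top, on the jig's centre line (jig y = 0). It moves with the stop, a wooden block 18 (x) x 92 (y) mm whose top is 59 mm above the sideboard.
- soap_a: Wrapped soap bar, 53 x 78 x 26 mm, bystander. Origin: centre of its underside.
- soap_b: Another wrapped soap bar, 53 x 78 x 26 mm, bystander. Origin: centre of its underside.
- balm_tin: Flat round balm tin, 47 mm across, 15 mm high, bystander. Origin: centre of its underside.
- cream_jar: Round glass cream jar with a wooden lid, 68 mm across, 58 mm high, bystander at the back. Origin: centre of its underside.
- candle: Candle in a glass, 70 mm across, 78 mm high, bystander at the right. Origin: centre of its underside.
- dropper: Amber dropper bottle, 36 mm across, 100 mm high, bystander at the back. Origin: centre of its underside.
- tall_carton: Tall carton, 34 x 52 x 112 mm, bystander at the back. Origin: centre of its underside.
Mind the look-alikes: they are no part of the job. What is shaped like the nail_brush but green or red is not meant.

How it is judged:
By the outcome, as a careful person would: the job done as asked, in the order asked, and still so for the second after the job is handed in, while the arm keeps its last pose, push and grip.
It also fails if it takes over 45 s, if anything falls off the work surface, if the arm or the gripper's body presses on something with over 40 N, if the wrist force passes 120 N, or if a joint passes its speed limit or range.

## Working session

There is one attempt and no reset: what is moved stays moved. The work goes in short steps, Python scripts to look and compute and a tool call to move; the robot and the scene stay as the last step left them, time stands still between calls to the robot, and variables do not carry over. Pictures are saved under pics/ and viewed, about 8 in all and at most 12, crops included, and the job is handed in when it is done.

Besides the shell and the picture viewer there is one more tool, called after "Emit:" in YAML: its name, and indented under it one key for each argument. move_arm: Moves the arm, as the interface text tells. Shifts and turns lie within -1 to 1; 1 stands for 800 mm of shift or pi rad of turn. Its arguments: {"type":"object","properties":{"jaw":{"type":"array","items":{"type":"number"}},"dp":{"type":"array","items":{"type":"array","items":{"type":"number","minimum":-1,"maximum":1}}},"rotation":{"type":"array","items":{"type":"array","items":{"type":"number","minimum":-1,"maximum":1}}},"squeeze":{"type":"number"}},"required":["jaw","dp","rotation"]}

```bash
mkdir -p pics; ls
python3 - <<'E'
from workcell import bot, grab_frame, calibration
import cv2, numpy as np
np.set_printoptions(precision=4,suppress=True)
s=bot.observe();print({k:np.round(v,3) for k,v in s.items()})
for n in("scene","top"):
    im=grab_frame(n);cv2.imwrite(f"pics/{n}0.png",im);c=calibration(n);print(n,c["camera_matrix"],c["T"])
E
```

```text
pics
{'clock': np.float64(0.0), 'qpos': array([-1.392,  0.522, -0.036,  1.6  ,  0.021,  1.021, -0.113]), 'qd': array([ 0.   ,  0.001, -0.001, -0.001, -0.   ,  0.002,  0.   ]), 'joint_efforts': array([  0.001, -92.71 ,   1.98 , -36.992,   0.018,   0.008,  -0.   ]), 'position': array([0.154, 0.605, 0.231]), 'tool_rot': array([-3.14 ,  0.   ,  2.893]), 'force': array([ 0.11 , -0.399,  0.745]), 'moment': array([0.005, 0.01 , 0.018]), 'grip_width': np.float64(0.085)}
scene [[499.3739   0.     319.3959]
 [  0.     499.3739 200.1124]
 [  0.       0.       1.    ]] [[ 0.5632 -0.3782  0.7347 -0.6036]
 [-0.8262 -0.2701  0.4944 -0.7186]
 [ 0.0115 -0.8855 -0.4646  0.7955]
 [ 0.      0.      0.      1.    ]]
top [[361.8005   0.     319.8234]
 [  0.     361.8005 204.9153]
 [  0.       0.       1.    ]] [[ 0.0103 -0.9967  0.0806  0.4689]
 [-0.9997 -0.0121 -0.021   0.0983]
 [ 0.0219 -0.0804 -0.9965  1.2949]
 [ 0.      0.      0.      1.    ]]
```

View pics/top0.png

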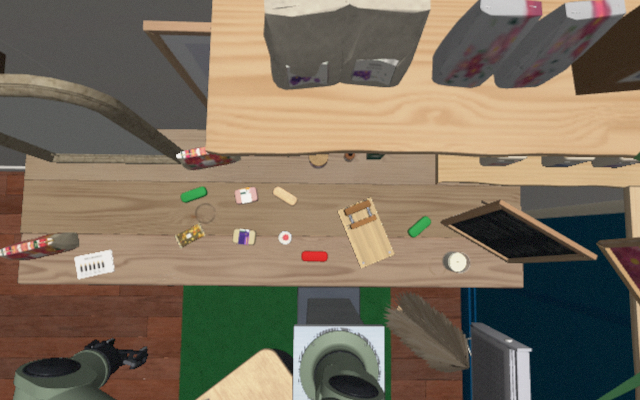

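View pics/scene0.png

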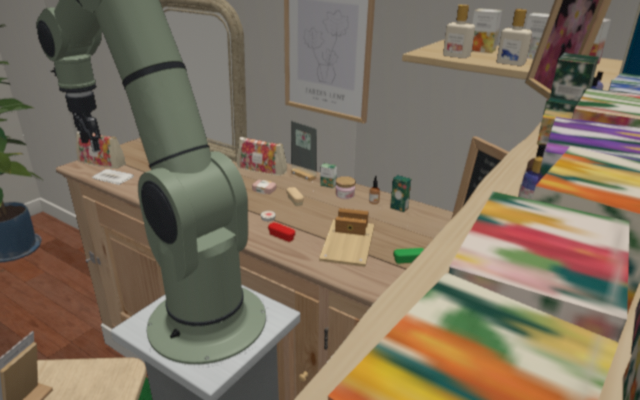

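The top view shows the wooden brush at about (285,196). The jig's board runs from (369,265) up to its stop at (357,208). Next I'll zoom in and measure.

```bash
cat > h.py <<'E'
import numpy as np, cv2
from workcell import bot, grab_frame, calibration
np.set_printoptions(precision=4,suppress=True)
def ray(c,uv,z):
    K,T=c["camera_matrix"],c["T"]; d=T[:3,:3]@np.linalg.solve(K,[uv[0],uv[1],1.]); o=T[:3,3]
    return o+d*(z-o[2])/d[2]
def proj(c,P):
    P=np.atleast_2d(P); K,T=c["camera_matrix"],c["T"]; p=(P-T[:3,3])@T[:3,:3]; p=p@K.T
    return p[:,:2]/p[:,2:]
E
python3 - <<'E'
from h import *
im=cv2.imread("pics/top0.png")
c=calibration("top")
cv2.imwrite("pics/crop1.png",cv2.resize(im[170:275,260:420],None,fx=5,fy=5,interpolation=cv2.INTER_CUBIC))
for uv,z in(((285,196),.033),((365,232),.012),((357,208),.06)): print(ray(c,uv,z))
E
```

```text
[0.6009 0.194  0.033 ]
[ 0.4783 -0.09    0.012 ]
[ 0.5598 -0.0554  0.06  ]
```

View pics/crop1.png

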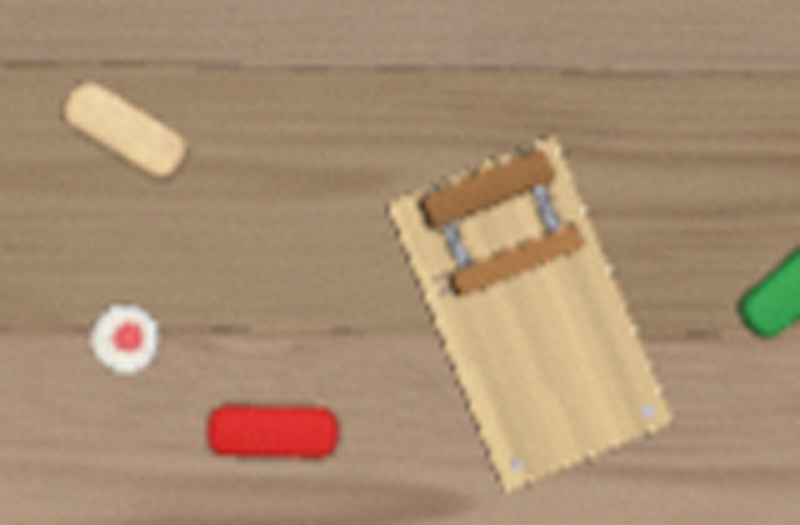

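```bash
cat >> h.py <<'E'
from scipy.optimize import least_squares
def fit(c,uv,pts,x0):
    """planar pose (x,y,yaw) of known points pts (n,3; z absolute) seen at uv"""
    pts=np.array(pts,float);uv=np.array(uv,float)
    def f(p):
        C,S=np.cos(p[2]),np.sin(p[2]);P=pts.copy();P[:,0]=p[0]+C*pts[:,0]-S*pts[:,1];P[:,1]=p[1]+S*pts[:,0]+C*pts[:,1]
        return (proj(c,P)-uv).ravel()
    r=least_squares(f,x0);return r.x,r.fun
E
python3 - <<'E'
from h import *
c=calibration("top")
uv=np.array([[390,203],[553,135],[672,422],[505,492]])/5+[259.6,169.6]
p,e=fit(c,uv,[[.11,.065,.012],[.11,-.065,.012],[-.11,-.065,.012],[-.11,.065,.012]],[.48,-.09,.37]);print("jig",p,np.degrees(p[2]),e)
b=cv2.resize(cv2.imread("pics/top0.png")[170:275,260:420],None,fx=5,fy=5,interpolation=cv2.INTER_CUBIC)
m=((b[:,:,2]>195)&(b[:,:,1]>160)).astype(np.uint8);m[:,200:]=0;m[300:]=0
cn=max(cv2.findContours(m,0,2)[0],key=cv2.contourArea);r=cv2.minAreaRect(cn);print(r)
q=cv2.boxPoints(r)/5+[259.6,169.6];w=np.array([ray(c,u,.03)for u in q]);print(w,w.mean(0))
for i in range(2):
    d=w[i+1]-w[i];print(np.linalg.norm(d),np.degrees(np.arctan2(d[1],d[0])))
E
```

```text
jig [ 0.4783 -0.092   0.393 ] 22.51665021158437 [-0.6519 -0.1084  0.378  -0.0047  0.3854  0.0787 -0.1086  0.0252]
((124.58527374267578, 127.6708984375), (125.91893005371094, 46.95281982421875), 31.723604202270508)
[[0.6129 0.2422 0.03  ]
 [0.6414 0.2255 0.03  ]
 [0.5955 0.1496 0.03  ]
 [0.5672 0.1664 0.03  ]] [0.6042 0.1959 0.03  ]
0.033007545672421174 -30.41948050742832
0.08867947471049736 -121.11374264810044
```

Emit:
move_arm:
  jaw: [0,0,0,0,0,0,0,0,0,0]
  dp:
    - [-0.056,-0.03,0]
    - [-0.056,-0.03,0]
    - [-0.056,-0.03,0]
    - [-0.056,-0.03,0]
    - [-0.056,-0.03,0]
    - [-0.056,-0.03,0]
    - [-0.056,-0.03,0]
    - [-0.056,-0.03,0]
    - [-0.056,-0.03,0]
    - [-0.056,-0.03,0]
  rotation:
    - [0,0,0]
    - [0,0,0]
    - [0,0,0]
    - [0,0,0]
    - [0,0,0]
    - [0,0,0]
    - [0,0,0]
    - [0,0,0]
    - [0,0,0]
    - [0,0,0]
  squeeze: 50

```text
clock: 1.35
position: [0.5299, 0.2616, 0.2311]
tool_rot: [-3.141, -0.0, 2.893]
force: [-0.2, 0.3, -0.4]
grip_width: 0.0858
```

Emit:
move_arm:
  jaw: [0,0,0,0,0,0,0,0,0,0]
  dp:
    - [0,0,0]
    - [0,0,0]
    - [0,0,0]
    - [0,0,0]
    - [0,0,0]
    - [0,0,0]
    - [0,0,0]
    - [0,0,0]
    - [0,0,0]
    - [0,0,0]
  rotation:
    - [0,0,0.059]
    - [0,0,0.059]
    - [0,0,0.059]
    - [0,0,0.059]
    - [0,0,0.059]
    - [0,0,0.059]
    - [0,0,0.059]
    - [0,0,0.059]
    - [0,0,0.059]
    - [0,0,0.059]

```text
clock: 2.6
position: [0.5289, 0.2628, 0.2311]
tool_rot: [-3.141, 0.0, 1.033]
force: [0.1, -0.1, -0.3]
grip_width: 0.0855
```

```bash
cat >> h.py <<'E'
def state():
    s=bot.observe();print("t",s["clock"],"p",s["position"],"rpy",s["tool_rot"],"F",s["force"],"w",s["grip_width"],"q",s["qpos"]);return s
def delta(target,yaw=None):
    """shift in tool axes (units) from measured TCP to world target, turn about z (units)"""
    from scipy.spatial.transform import Rotation as R
    s=bot.observe();r=R.from_euler("xyz",s["tool_rot"]);print("shift",r.inv().apply(np.array(target)-s["position"])/.8)
    if yaw is not None:
        print("rotvec",(r.inv()*R.from_euler("xyz",[np.pi,0,yaw])).as_rotvec()/np.pi)
E
python3 - <<'E'
from h import *
state();delta([.604,.196,.2],np.radians(59))
E
```

```text
t 2.6 p [0.5289 0.2628 0.2311] rpy [-3.1414  0.0004  1.0332] F [ 0.1327 -0.1363 -0.2764] w 0.08553209278954493 q [-0.9263  0.5197  0.5315  1.7147 -0.3055  0.9911 -0.8209]
shift [-0.0236  0.1234  0.0388]
rotvec [-0.0001  0.0001  0.0011]
```

Emit:
move_arm:
  jaw: [0,0,0,0]
  dp:
    - [-0.008,0.041,0.013]
    - [-0.008,0.041,0.013]
    - [-0.008,0.041,0.013]
    - [0,0,0]
  rotation:
    - [0,0,0]
    - [0,0,0]
    - [0,0,0]
    - [0,0,0]

```text
clock: 3.1
position: [0.605, 0.1938, 0.199]
tool_rot: [3.141, 0.002, 1.036]
force: [-0.3, 0.0, 0.0]
grip_width: 0.0855
```

Run:
```python
from h import *
state();c=calibration("wrist");im=grab_frame("wrist");cv2.imwrite("pics/w1.png",im);np.savez("w1.npz",K=c["camera_matrix"],T=c["T"]);print(c["camera_matrix"],c["T"])
```

```text
t 3.1 p [0.605  0.1938 0.199 ] rpy [3.1415 0.0021 1.036 ] F [-0.3389  0.0413  0.0037] w 0.08550235441836726 q [-0.7281  0.6271  0.5051  1.6216 -0.346   0.9848 -0.6447]
[[290.2527   0.     314.7109]
 [  0.     290.2527 198.8624]
 [  0.       0.       1.    ]] [[ 0.8603 -0.4875 -0.1495  0.6428]
 [-0.5099 -0.8221 -0.2533  0.2598]
 [ 0.0006  0.2941 -0.9558  0.3409]
 [ 0.      0.      0.      1.    ]]
```

View pics/w1.png

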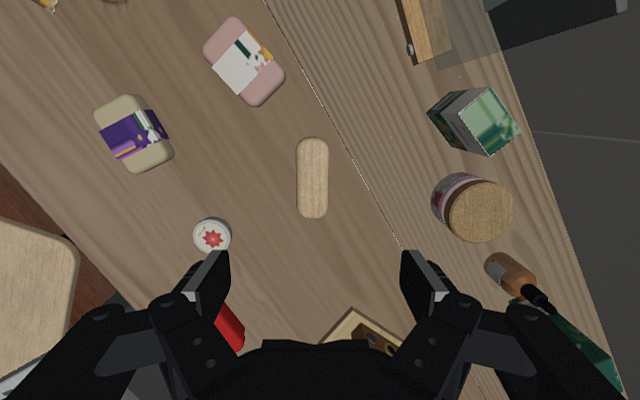

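The brush stands upright in the wrist view, at x 297–328 and y 137–218, so it is nearly aligned with the tool. I'll segment it for an accurate pose.

Run:
```python
from h import *
im=cv2.imread("pics/w1.png");f=np.load("w1.npz");c=dict(camera_matrix=f["K"],T=f["T"])
x0,y0=275,115;b=cv2.resize(im[y0:240,x0:350],None,fx=4,fy=4,interpolation=cv2.INTER_CUBIC)
g=b[:,:,2];t,m=cv2.threshold(g,0,255,cv2.THRESH_OTSU);cn=max(cv2.findContours(m,0,2)[0],key=cv2.contourArea)
r=cv2.minAreaRect(cn);print(t,r)
pts=(cn[:,0,:]+.5)/4+[x0-.5,y0-.5]
w=np.array([ray(c,u,.031)for u in pts],np.float32)
R=cv2.minAreaRect(w[:,:2]*1000);print(R)
q=cv2.boxPoints(R)/1000
for i in range(2):
    d=q[i+1]-q[i];print(np.linalg.norm(d),np.degrees(np.arctan2(d[1],d[0])))
ctr=np.array(R[0])/1000
delta([*ctr,.2],np.radians(59))
```

```text
145.0 ((152.0, 253.5), (317.0, 122.0), 90.0)
((603.5391235351562, 197.79713439941406), (88.78965759277344, 32.748329162597656), 59.16386413574219)
0.032748315 -30.83613
0.08878966 59.16386
shift [ 0.0022 -0.0023 -0.0008]
rotvec [-0.0001  0.0004  0.0025]
```

Emit:
move_arm:
  jaw: [0,0,0,0,0,0,0,0]
  dp:
    - [0.0022,-0.0023,0.04]
    - [0,0,0.05]
    - [0,0,0.05]
    - [0,0,0.04]
    - [0,0,0.03]
    - [0,0,0.02]
    - [0,0,0.013]
    - [0,0,0]
  rotation:
    - [0,0,0.0015]
    - [0,0,0]
    - [0,0,0]
    - [0,0,0]
    - [0,0,0]
    - [0,0,0]
    - [0,0,0]
    - [0,0,0]

```text
clock: 4.15
position: [0.6032, 0.199, 0.0056]
tool_rot: [-3.141, 0.0, 1.035]
force: [-0.0, -0.3, -0.9]
grip_width: 0.0857
```

Emit:
move_arm:
  jaw: [100,140,180,220,220,220,220,220]
  dp:
    - [0,0,0]
    - [0,0,0]
    - [0,0,0]
    - [0,0,0]
    - [0,0,0]
    - [0,0,0]
    - [0,0,0]
    - [0,0,0]
  rotation:
    - [0,0,0]
    - [0,0,0]
    - [0,0,0]
    - [0,0,0]
    - [0,0,0]
    - [0,0,0]
    - [0,0,0]
    - [0,0,0]
  squeeze: 50

```text
clock: 5.15
position: [0.6037, 0.199, 0.0063]
tool_rot: [3.141, -0.001, 1.035]
force: [-1.7, 0.3, 7.5]
grip_width: 0.0347
```

Emit:
move_arm:
  jaw: [220,220,220,220,220,220,220,220,220,220]
  dp:
    - [0,0,-0.02]
    - [0,0,-0.04]
    - [0,0,-0.06]
    - [0,0,-0.06]
    - [0,0,0]
    - [-0.03,0.003,0]
    - [-0.06,0.003,0]
    - [-0.06,0.003,0]
    - [-0.06,0.003,0]
    - [-0.06,0.003,0]
  rotation:
    - [0,0,0]
    - [0,0,0]
    - [0,0,0]
    - [0,0,0]
    - [0,0,0]
    - [0,0,0]
    - [0,0,0]
    - [0,0,0]
    - [0,0,0]
    - [0,0,0]

```text
clock: 6.4
position: [0.5022, 0.0057, 0.1497]
tool_rot: [-3.141, 0.0, 1.035]
force: [1.5, -1.1, -0.2]
grip_width: 0.0351
```

Emit:
move_arm:
  jaw: [220,220,220,220,220,220,220,220,220]
  dp:
    - [-0.06,0.003,0]
    - [-0.06,0.003,0]
    - [-0.04,0,0]
    - [0,0,0]
    - [0,0,0]
    - [0,0,0]
    - [0,0,0]
    - [0,0,0]
    - [0,0,0]
  rotation:
    - [0,0,0]
    - [0,0,0]
    - [0,0,0]
    - [0,0,0.05]
    - [0,0,0.05]
    - [0,0,0.05]
    - [0,0,0.05]
    - [0,0,0.004]
    - [0,0,0]

```text
clock: 7.52
position: [0.4419, -0.1054, 0.1497]
tool_rot: [-3.142, 0.0, 0.397]
force: [-0.6, 1.6, -1.3]
grip_width: 0.0351
```

Run:
```python
from h import *
state();c=calibration("wrist");im=grab_frame("wrist");cv2.imwrite("pics/w2.png",im);np.savez("w2.npz",K=c["camera_matrix"],T=c["T"])
```

```text
t 7.525 p [ 0.4419 -0.1054  0.1497] rpy [-3.1415  0.0002  0.3969] F [-0.5881  1.6054 -1.2575] w 0.0350804696911503 q [-0.4118  0.4683  0.678   2.1364 -0.4644  0.6842 -0.5921]
```

View pics/w2.png

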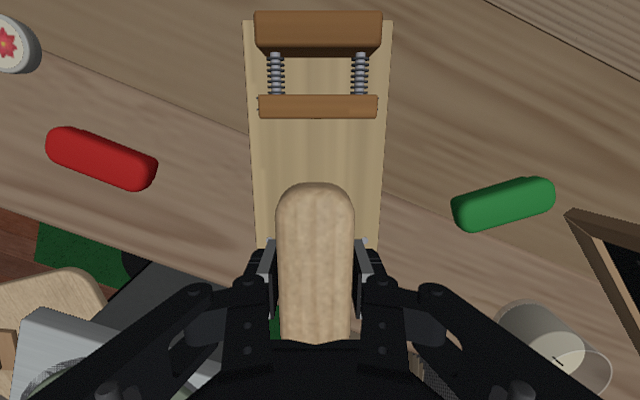

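The brush is held in line with the tool, its end at (315,183). The stop is at rows 95–118, square in view. I'll zoom in to measure the jig.

Run:
```python
from h import *
im=cv2.imread("pics/w2.png");cv2.imwrite("pics/w2c.png",cv2.resize(im[5:125,235:400],None,fx=4.8,fy=4.8,interpolation=cv2.INTER_CUBIC))
f=np.load("w2.npz");print(f["T"])
```

```text
[[ 0.3865 -0.882  -0.2695  0.5104]
 [-0.9223 -0.3696 -0.1129 -0.075 ]
 [-0.      0.2922 -0.9564  0.2917]
 [ 0.      0.      0.      1.    ]]
```

View pics/w2c.png

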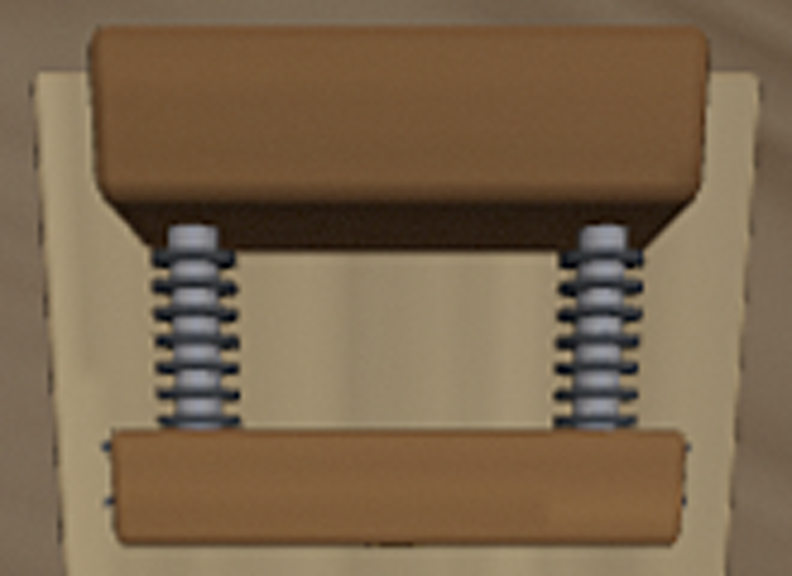

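Run:
```python
from h import *
f=np.load("w2.npz");c=dict(camera_matrix=f["K"],T=f["T"])
S=lambda a:(np.array(a,float)+.5)/4.8+[234.5,4.5]
pts=[[.11,.065,.012],[.11,-.065,.012],[.048,.046,.059],[.048,-.046,.059],[.030,.046,.059],[.030,-.046,.059]]
uv=S([[38,72],[757,72],[112,430],[686,430],[118,545],[680,545]])
p,e=fit(c,uv,pts,[.478,-.092,.393]);print("jig",p,np.degrees(p[2]));print(e.reshape(-1,2))
C,s_=np.cos(p[2]),np.sin(p[2])
inv=lambda w:np.array([C*(w[0]-p[0])+s_*(w[1]-p[1]),-s_*(w[0]-p[0])+C*(w[1]-p[1])])
for a in([105,447],[105,502],[688,447],[684,502]): print("line",inv(ray(c,S(a),.012)))
# brush outline, top at about z_tcp+.019+.0085
im=cv2.imread("pics/w2.png");zt=.1497+.0275
for v in(195,205,215,225):
    g=im[v,250:390].astype(int); h=cv2.cvtColor(im[v:v+1,250:390],cv2.COLOR_BGR2GRAY)[0].astype(int); d=np.abs(np.gradient(h))
    l=d[10:50].argmax()+10;r=d[85:125].argmax()+85
    print(v,l+250,r+250,inv(ray(c,(l+250,v),zt)),inv(ray(c,(r+250,v),zt)))
print("tip",inv(ray(c,(315,183),zt)),"tcp",inv(bot.observe()["position"]))
```

```text
jig [ 0.4778 -0.0912  0.3968] 22.737808482184803
[[-1.7878 -0.2647]
 [ 1.8075 -0.2757]
 [-1.0987 -0.1166]
 [ 1.1592 -0.1234]
 [-0.9913  0.6445]
 [ 0.9112  0.6385]]
line [0.0472 0.0553]
line [0.0372 0.0559]
line [ 0.0472 -0.0553]
line [ 0.0372 -0.0551]
195 281 348 [0.003  0.0161] [ 0.003  -0.0114]
205 276 353 [-0.0013  0.0184] [-0.0013 -0.0136]
215 274 353 [-0.0057  0.0194] [-0.0057 -0.0138]
225 275 353 [-0.0102  0.0191] [-0.0102 -0.0139]
tip [0.0081 0.0022] tcp [-0.0385  0.0007]
```

Emit:
move_arm:
  jaw: [220,220,220,220,220,220]
  dp:
    - [0,0.0022,0.03]
    - [0,0,0.04]
    - [0,0,0.04]
    - [0,0,0.03]
    - [0,0,0.014]
    - [0,0,0]
  rotation:
    - [0,0,0]
    - [0,0,0]
    - [0,0,0]
    - [0,0,0]
    - [0,0,0]
    - [0,0,0]

```text
clock: 8.32
position: [0.4426, -0.1073, 0.0264]
tool_rot: [-3.141, 0.0, 0.394]
force: [0.2, 0.5, -0.6]
grip_width: 0.0353
```

Run:
```python
from h import *
state();c=calibration("wrist");im=grab_frame("wrist");cv2.imwrite("pics/w3.png",im);np.savez("w3.npz",K=c["camera_matrix"],T=c["T"])
cv2.imwrite("pics/w3c.png",cv2.resize(im[0:270,180:460],None,fx=2.2,fy=2.2,interpolation=cv2.INTER_CUBIC));print(c["T"])
```

```text
t 8.325 p [ 0.4426 -0.1073  0.0264] rpy [-3.1412  0.0004  0.394 ] F [ 0.2115  0.4825 -0.5929] w 0.03534656251830203 q [-0.1976  0.68    0.4084  2.1877 -0.6929  0.4019 -0.3972]
[[ 0.3837 -0.8831 -0.2702  0.5112]
 [-0.9235 -0.367  -0.1119 -0.0772]
 [-0.0004  0.2924 -0.9563  0.1684]
 [ 0.      0.      0.      1.    ]]
```

View pics/w3c.png

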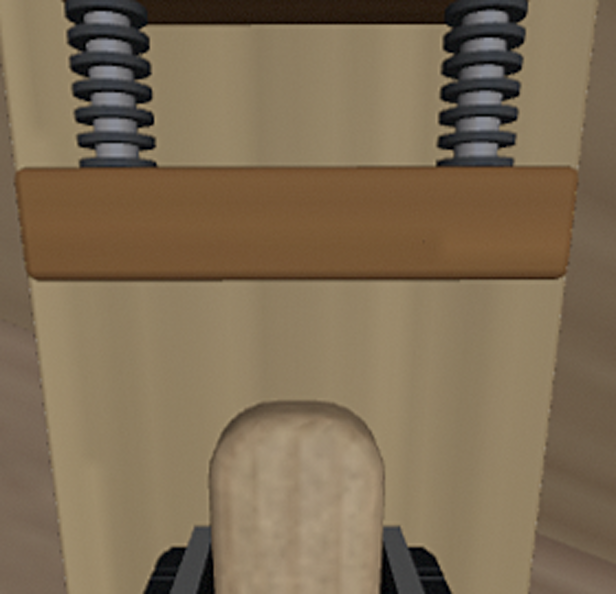

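Brush and jig centre lines coincide to within 1 crop pixel (297.5 against 298), and the stop's edges are level with the image. Next I'll lower the brush to the board.

Emit:
move_arm:
  jaw: [220,220,220,220,220]
  dp:
    - [0,0,0.004]
    - [0,0,0.003]
    - [0,0,0.002]
    - [0,0,0.001]
    - [0,0,0]
  rotation:
    - [0,0,-0.0008]
    - [0,0,0]
    - [0,0,0]
    - [0,0,0]
    - [0,0,0]

```text
clock: 9.0
position: [0.4428, -0.1071, 0.0185]
tool_rot: [3.142, 0.0, 0.396]
force: [-0.3, -0.2, -0.2]
grip_width: 0.0352
```

Emit:
move_arm:
  jaw: [220,220,220,220]
  dp:
    - [0,0,0.001]
    - [0,0,0.0005]
    - [0,0,0]
    - [0,0,0]
  rotation:
    - [0,0,0]
    - [0,0,0]
    - [0,0,0]
    - [0,0,0]

```text
clock: 9.5
position: [0.4428, -0.1071, 0.0182]
tool_rot: [-3.141, -0.001, 0.396]
force: [-7.3, 2.3, 34.1]
grip_width: 0.035
```

Emit:
move_arm:
  jaw: [220,220,220]
  dp:
    - [0,0,-0.0011]
    - [0,0,0]
    - [0,0,0]
  rotation:
    - [0,0,0]
    - [0,0,0]
    - [0,0,0]

```text
clock: 9.88
position: [0.4429, -0.1071, 0.0183]
tool_rot: [3.142, -0.0, 0.396]
force: [-0.3, 0.6, 8.9]
grip_width: 0.0355
```

Emit:
move_arm:
  jaw: [220,220,220,220,220,220]
  dp:
    - [0.004,0,-0.0001]
    - [0.006,0,0]
    - [0.006,0,0]
    - [0.005,0,0]
    - [0.003,0,0]
    - [0,0,0]
  rotation:
    - [0,0,0]
    - [0,0,0]
    - [0,0,0]
    - [0,0,0]
    - [0,0,0]
    - [0,0,0]

```text
clock: 10.62
position: [0.4602, -0.1, 0.0183]
tool_rot: [3.141, 0.0, 0.396]
force: [-3.3, -0.7, 7.8]
grip_width: 0.0353
```

Run:
```python
from h import *
state();c=calibration("wrist");im=grab_frame("wrist");cv2.imwrite("pics/w4.png",im)
cv2.imwrite("pics/w4c.png",cv2.resize(im[0:270,180:460],None,fx=2.2,fy=2.2,interpolation=cv2.INTER_CUBIC))
```

```text
t 10.625 p [ 0.4602 -0.1     0.0183] rpy [3.1415 0.0005 0.3958] F [-3.2605 -0.6737  7.8171] w 0.03531011541951081 q [-0.2139  0.7102  0.4073  2.1505 -0.6991  0.4124 -0.4164]
```

View pics/w4c.png

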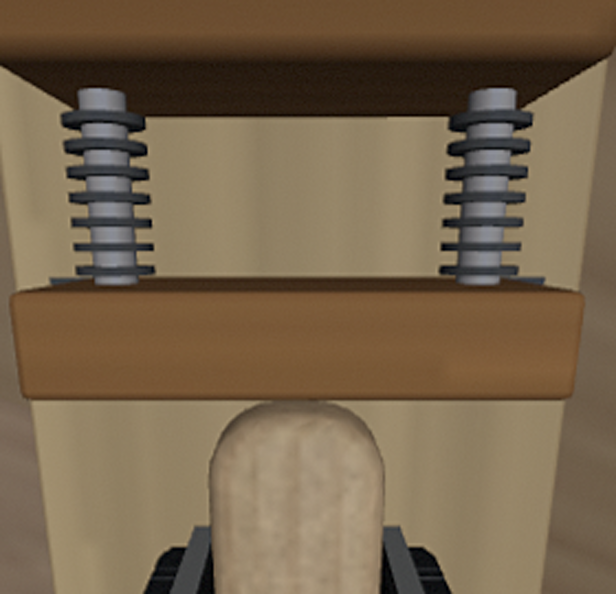

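Emit:
move_arm:
  jaw: [220,220,220,220]
  dp:
    - [0.003,0,0]
    - [0.003,0,0]
    - [0.002,0,0]
    - [0,0,0]
  rotation:
    - [0,0,0]
    - [0,0,0]
    - [0,0,0]
    - [0,0,0]

```text
clock: 11.18
position: [0.4659, -0.0976, 0.0183]
tool_rot: [-3.142, 0.001, 0.396]
force: [-3.5, -1.2, 8.6]
grip_width: 0.0352
```

Emit:
move_arm:
  jaw: [220,220,220,220]
  dp:
    - [0.002,0,0]
    - [0.002,0,0]
    - [0.001,0,0]
    - [0,0,0]
  rotation:
    - [0,0,0]
    - [0,0,0]
    - [0,0,0]
    - [0,0,0]

```text
clock: 11.68
position: [0.469, -0.0963, 0.0183]
tool_rot: [-3.141, 0.002, 0.395]
force: [-9.4, -2.6, 13.9]
grip_width: 0.0354
```

Run:
```python
from h import *
p=[.4778,-.0912,.3968];s=state();d=s["position"]-[p[0],p[1],0];C,S=np.cos(p[2]),np.sin(p[2]);print("jig tcp",C*d[0]+S*d[1],C*d[1]-S*d[0],"Fx",C*s["force"][0]+S*s["force"][1],"Fy",C*s["force"][1]-S*s["force"][0])
```

```text
t 11.675 p [ 0.469  -0.0963  0.0183] rpy [-3.1412  0.0016  0.3952] F [-9.3692 -2.5744 13.9497] w 0.03536047214444867 q [-0.2291  0.7191  0.4174  2.1304 -0.6954  0.4292 -0.4332]
jig tcp -0.010128393129229762 -0.0012799395690289966 Fx -9.636156606279384 Fy 1.2464955490836802
```

Emit:
move_arm:
  jaw: [220,220,220,220,220,220]
  dp:
    - [0.0015,0,-0.0003]
    - [0.0015,0,0]
    - [0.0015,0,0]
    - [0.0015,0,0]
    - [0.001,0,0]
    - [0,0,0]
  rotation:
    - [0,0,0]
    - [0,0,0]
    - [0,0,0]
    - [0,0,0]
    - [0,0,0]
    - [0,0,0]

```text
clock: 12.42
position: [0.474, -0.0941, 0.0183]
tool_rot: [-3.141, 0.002, 0.395]
force: [-8.9, -5.3, 7.2]
grip_width: 0.0352
```

```bash
cat > st.py <<'E'
from h import *
p=[.4778,-.0912,.3968];s=state();d=s["position"]-[p[0],p[1],0];C,S=np.cos(p[2]),np.sin(p[2]);print("jig tcp",C*d[0]+S*d[1],C*d[1]-S*d[0],"Fx",C*s["force"][0]+S*s["force"][1],"Fy",C*s["force"][1]-S*s["force"][0])
E
cat > look.py <<'E'
import sys
from h import *
c=calibration("wrist");im=grab_frame("wrist");n=sys.argv[1];cv2.imwrite(f"pics/{n}.png",im);np.savez(f"{n}.npz",K=c["camera_matrix"],T=c["T"])
cv2.imwrite(f"pics/{n}c.png",cv2.resize(im[60:290,180:460],None,fx=2.5,fy=2.5,interpolation=cv2.INTER_CUBIC))
E
python3 st.py; python3 look.py w5
```

```text
t 12.425 p [ 0.474  -0.0941  0.0183] rpy [-3.1412  0.002   0.3953] F [-8.8578 -5.2984  7.2098] w 0.035154533960843275 q [-0.2376  0.724   0.4229  2.1189 -0.6932  0.4384 -0.4424]
jig tcp -0.0046538171136138815 -0.0012360641268120663 Fx -10.217221335449882 Fy -1.4635214557084812
```

View pics/w5c.png

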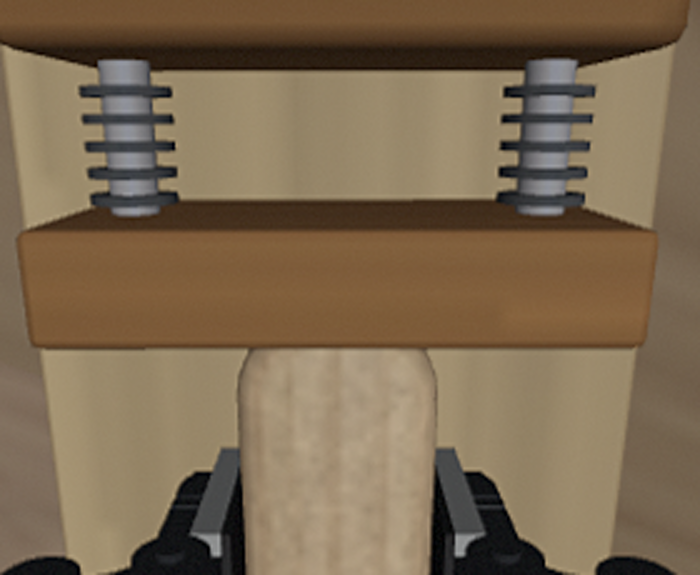

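The stop is being pushed and the brush end sits under its front top edge (row 347 of the crop). I'll measure the stop's travel by comparing this with the at-rest pictures.

Run:
```python
from h import *
p=[.4778,-.0912,.3968];C,S=np.cos(p[2]),np.sin(p[2])
def edges(n,ends):
    im=cv2.imread(f"pics/{n}.png");f=np.load(f"{n}.npz");c=dict(camera_matrix=f["K"],T=f["T"])
    inv=lambda w:C*(w[0]-p[0])+S*(w[1]-p[1])
    g=cv2.cvtColor(im[:,270:360],cv2.COLOR_BGR2GRAY).astype(float)
    for nm,(a,b),cols,z in ends:
        q=cv2.cvtColor(im[:,cols[0]:cols[1]],cv2.COLOR_BGR2GRAY).astype(float).mean(1);d=np.gradient(q)[a:b];i=np.abs(d).argmax()
        w=np.abs(d[max(i-2,0):i+3]);r=a+(w*np.arange(max(i-2,0),i+3)[:len(w)]).sum()/w.sum()
        print(n,nm,"row",r,"x",inv(ray(c,(315,r),z)))
edges("w5",[("front",(190,208),(210,260),.059),("frontR",(190,208),(370,425),.059),("blockbot",(82,95),(260,370),.012)])
# rest: w3 (approached, not touching)
edges("w3",[("front",(118,134),(210,260),.059),("frontR",(118,134),(370,425),.059),("blockbot",(3,18),(260,340),.012)])
```

```text
w5 front row 199.17512758528068 x 0.039250010392644315
w5 frontR row 198.97098327420173 x 0.0393279807416682
w5 blockbot row 87.7919662216136 x 0.08047106929895306
w3 front row 127.17419279363594 x 0.03025203967773417
w3 frontR row 126.58686298881346 x 0.030461276895488998
w3 blockbot row 10.647646365824924 x 0.080973208166012
```

Run:
```python
from h import *
for n in("scene","top"):
    im=grab_frame(n);cv2.imwrite(f"pics/{n}5.png",im)
im=cv2.imread("pics/top5.png")[190:260,330:400];im2=cv2.imread("pics/scene5.png")[195:270,310:390]
cv2.imwrite("pics/c5.png",np.hstack([cv2.resize(im,(400,400),interpolation=2),cv2.resize(im2,(400,400),interpolation=2)]))
```

```text
(no output)
```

View pics/c5.png

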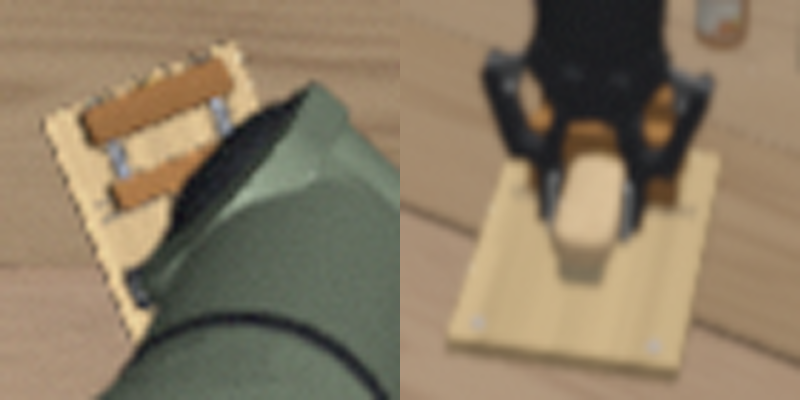

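Two measurements agree. The wrist view gives a travel of about 9.3 mm, and the force gives 10.2 N less about 3 N of board friction, which also means about 9 mm. I'll push 2.6 mm further.

Emit:
move_arm:
  jaw: [220,220,220,220,220]
  dp:
    - [0.001,0,-0.0001]
    - [0.001,0,0]
    - [0.0008,0,0]
    - [0.0005,0,0]
    - [0,0,0]
  rotation:
    - [0,0,0]
    - [0,0,0]
    - [0,0,0]
    - [0,0,0]
    - [0,0,0]

```text
clock: 13.2
position: [0.4761, -0.0933, 0.0183]
tool_rot: [-3.141, 0.003, 0.395]
force: [-10.7, -6.1, 6.8]
grip_width: 0.0351
```

```bash
cat > tr.py <<'E'
import sys
from h import *
p=[.4778,-.0912,.3968];C,S=np.cos(p[2]),np.sin(p[2])
inv=lambda w:C*(w[0]-p[0])+S*(w[1]-p[1])
n=sys.argv[1];lo=int(sys.argv[2])
im=cv2.imread(f"pics/{n}.png");f=np.load(f"{n}.npz");c=dict(camera_matrix=f["K"],T=f["T"])
for nm,(a,b),cols,z in [("L",(lo,lo+30),(210,260),.059),("R",(lo,lo+30),(370,425),.059),("block",(80,115),(260,370),.012)]:
    q=cv2.cvtColor(im[:,cols[0]:cols[1]],cv2.COLOR_BGR2GRAY).astype(float).mean(1);d=np.abs(np.gradient(q))[a:b];i=d.argmax();j=np.arange(max(i-2,0),min(i+3,len(d)))
    r=a+(d[j]*j).sum()/d[j].sum();print(nm,r,inv(ray(c,(315,r),z)))
E
python3 st.py; python3 look.py w6; python3 tr.py w6 185
```

```text
t 13.2 p [ 0.4761 -0.0933  0.0183] rpy [-3.1411  0.0025  0.395 ] F [-10.7377  -6.0918   6.8483] w 0.035111570234631025 q [-0.2412  0.7263  0.4255  2.1138 -0.6922  0.4428 -0.4467]
jig tcp -0.0023992054186283487 -0.0012284353177296574 Fx -12.257671712075469 Fy -1.4686890028743012
L 199.60317026509975 0.041380365822171805
R 198.94327309236948 0.0416325079894535
block 93.03570466700012 0.0803739671085265
```

Emit:
move_arm:
  jaw: [220,220,220]
  dp:
    - [0.0006,0,0]
    - [0,0,0]
    - [0,0,0]
  rotation:
    - [0,0,0]
    - [0,0,0]
    - [0,0,0]

```text
clock: 13.62
position: [0.4764, -0.0931, 0.0183]
tool_rot: [-3.141, 0.003, 0.395]
force: [-10.8, -6.7, 7.1]
grip_width: 0.0353
```

```bash
python3 st.py; python3 look.py w7; python3 tr.py w7 185
python3 - <<'E'
from h import *
a=grab_frame("top");b=grab_frame("scene")
w=cv2.imread("pics/w7.png")
cv2.imwrite("pics/c7.png",np.hstack([cv2.resize(a[195:235,335:375],(400,400),interpolation=2),cv2.resize(b[205:255,325:375],(400,400),interpolation=2)]))
E
```

```text
t 13.625 p [ 0.4764 -0.0931  0.0183] rpy [-3.141   0.0026  0.3949] F [-10.8027  -6.668    7.0592] w 0.03530741517536612 q [-0.2418  0.7267  0.4259  2.113  -0.692   0.4435 -0.4475]
jig tcp -0.0019917044790763155 -0.0012261793956768617 Fx -12.540332376126038 Fy -1.9750031694354542
L 199.60320752108393 0.04178802691455197
R 198.93065015479877 0.042044997587473515
block 93.81597615274319 0.08042304704303557
```

View pics/c7.png

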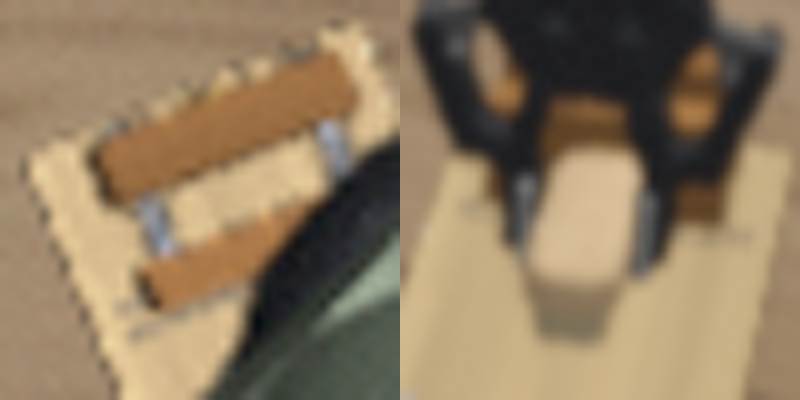

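The top view shows the nearer line clear of the stop, and only the end of the farther line showing beside it. Now I'll hold the push.

Emit:
move_arm:
  jaw: [220,220,220,220,220,220,220,220,220,220]
  dp:
    - [0,0,0]
    - [0,0,0]
    - [0,0,0]
    - [0,0,0]
    - [0,0,0]
    - [0,0,0]
    - [0,0,0]
    - [0,0,0]
    - [0,0,0]
    - [0,0,0]
  rotation:
    - [0,0,0]
    - [0,0,0]
    - [0,0,0]
    - [0,0,0]
    - [0,0,0]
    - [0,0,0]
    - [0,0,0]
    - [0,0,0]
    - [0,0,0]
    - [0,0,0]

```text
clock: 15.02
position: [0.4765, -0.0931, 0.0183]
tool_rot: [-3.141, 0.003, 0.395]
force: [-10.8, -6.4, 6.8]
grip_width: 0.0353
```

Emit:
move_arm:
  jaw: [220,220,220,220,220,220,220,220,220,220]
  dp:
    - [0,0,0]
    - [0,0,0]
    - [0,0,0]
    - [0,0,0]
    - [0,0,0]
    - [0,0,0]
    - [0,0,0]
    - [0,0,0]
    - [0,0,0]
    - [0,0,0]
  rotation:
    - [0,0,0]
    - [0,0,0]
    - [0,0,0]
    - [0,0,0]
    - [0,0,0]
    - [0,0,0]
    - [0,0,0]
    - [0,0,0]
    - [0,0,0]
    - [0,0,0]

```text
clock: 16.27
position: [0.4765, -0.0931, 0.0183]
tool_rot: [-3.141, 0.003, 0.395]
force: [-10.5, -6.5, 7.4]
grip_width: 0.0353
```

Emit:
move_arm:
  jaw: [220,220,220,220,220,220,220,220,220,220]
  dp:
    - [0,0,0]
    - [0,0,0]
    - [0,0,0]
    - [0,0,0]
    - [0,0,0]
    - [0,0,0]
    - [0,0,0]
    - [0,0,0]
    - [0,0,0]
    - [0,0,0]
  rotation:
    - [0,0,0]
    - [0,0,0]
    - [0,0,0]
    - [0,0,0]
    - [0,0,0]
    - [0,0,0]
    - [0,0,0]
    - [0,0,0]
    - [0,0,0]
    - [0,0,0]

```text
clock: 17.52
position: [0.4765, -0.0931, 0.0183]
tool_rot: [-3.141, 0.003, 0.395]
force: [-11.7, -6.1, 6.7]
grip_width: 0.0354
```

Emit:
move_arm:
  jaw: [220,220,220,220,220,220,220,220,220,220]
  dp:
    - [0,0,0]
    - [0,0,0]
    - [0,0,0]
    - [0,0,0]
    - [0,0,0]
    - [0,0,0]
    - [0,0,0]
    - [0,0,0]
    - [0,0,0]
    - [0,0,0]
  rotation:
    - [0,0,0]
    - [0,0,0]
    - [0,0,0]
    - [0,0,0]
    - [0,0,0]
    - [0,0,0]
    - [0,0,0]
    - [0,0,0]
    - [0,0,0]
    - [0,0,0]

```text
clock: 18.77
position: [0.4764, -0.0931, 0.0183]
tool_rot: [-3.141, 0.003, 0.395]
force: [-10.9, -5.3, 6.4]
grip_width: 0.0353
```

```bash
python3 st.py; python3 look.py w8; python3 tr.py w8 185
```

```text
t 18.775 p [ 0.4764 -0.0931  0.0183] rpy [-3.1411  0.0026  0.395 ] F [-10.8881  -5.2643   6.4078] w 0.035280880680122875 q [-0.2418  0.7268  0.4259  2.1129 -0.692   0.4436 -0.4475]
jig tcp -0.0019876905365959485 -0.0012433389527479782 Fx -12.076600828852435 Fy -0.6474058286610642
L 199.60319001386964 0.0417876881526184
R 198.9245796241345 0.04204697036232628
block 93.81857002494142 0.08042175711086308
```

View pics/w8c.png

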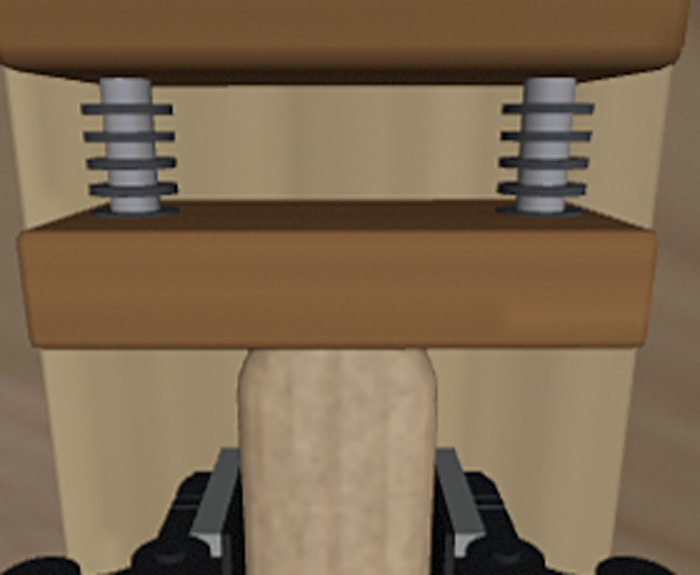

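The stop has not moved (row 347), and the brush (centre 338) is in line with the stop (centre 339) and square to it. I'll hand the job in.

```bash
python3 -c "
from workcell import workorder
print(workorder.job_done())"
```

```text
the job is handed in; nothing more can be done
None
```

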